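Clear the pump dock and pull the cassette by its two catches

TASK

The pump cassette has to come out of its dock, but things were left lying on the dock around it. First put the two steel plugs into the grey tray and the marker pen into the blue tray; then squeeze the cassette's two orange side catches together and lift it out of the dock, and finish while still holding it by the squeezed catches, still and upright, at least 10 cm above the dock, with nothing else holding it up. Do not disturb the bottles, the timer or the dish standing nearby.

Things in the scene. Friction and masses are not known exactly. Their poses are not given: they have to be found in the camera images.
- dock: Fixed grey dock; origin on the table under the seated cassette's centre. Plate x -130..+45 mm, y -80..+80 mm, top z = 12 mm; its wide apron (-x) faces the robot. Steel keepers at y = +/-29 to 40 mm, x -18..18 mm, top z = 27 mm, their lips hold the cassette's hooks down. Black guides round the cassette's ends, outside x = +/-36, y = +/-26 mm, top z = 26 mm, 2 mm play.
- cassette: Loose white cassette, 60 x 40 x 54 mm (nipples make x 84), about 0.25 kg; origin at the centre of its underside, z up; seated on the dock's plate, axes as the dock's. Orange spring catches on its +y and -y sides: 54 mm over their flat faces, 42 mm when squeezed; faces 26 mm wide in x, top 54 mm up. With both in it lifts straight up; otherwise hooks at their feet lock it down.
- catch_left (a joint): Travel of the catch on the cassette's +y side: 0 released, 0.006 m fully pushed in (towards the cassette's middle). The spring takes 2.4 N to start and 7.2 N at the stop; the hook comes free after 4 mm, so squeeze to the stop. Released, it springs back out.
- catch_right (a joint): The same for the catch on the cassette's -y side.
- catch_left_pad (a point): Point on the outer face of the catch on the +y side, 42 mm above the cassette's underside, middle of the ribbed grip; moves with the catch.
- catch_right_pad (a point): The same point on the -y side. The two pads face apart along the cassette's y.
- plug_a: Loose steel blind plug, 29 mm tall: round foot 28 mm across up to 17 mm height, above it a round head 16 mm across to grasp, 55 g. Origin at the centre of its underside. Stands upright on the dock's plate at the left (+y) side of the cassette.
- plug_b: Loose steel blind plug, 29 mm tall: round foot 31 mm across up to 17 mm height, above it a round head 18 mm across to grasp, 55 g. Origin at the centre of its underside. Stands upright on the dock's plate at the right (-y) side of the cassette.
- pen: Loose marker pen, white with a blue cap, square-bodied, 13 x 126 x 13 mm, long axis along its own y; origin at the middle of its underside. Lies flat on the dock's front apron, roughly across it.
- grey_tray: Fixed grey open tray for the plugs, outside 153 mm (its x) by 100 mm (its y) by 40 mm high, walls and floor 4 mm (inside 145 x 92 mm); origin at the centre of its underside.
- blue_tray: Fixed blue open tray for the pen, same sizes and axes as the grey tray.
- cap_bottle: Bystander: small blue-capped bottle, 47 mm across, 98 mm tall; origin at the centre of its underside.
- bench_timer: Bystander: upright white timer, 25 x 66 x 60 mm; origin at the centre of its underside.
- dish: Bystander: flat round dish, 60 mm across, 15 mm tall; origin at the centre of its underside.

How it is judged (in metres and radians):
On the way, in this order (a step that is already met when the one before it is completed fails the run):
1. both plugs lie in the grey tray and the pen in the blue tray, the cassette still seated in its dock (x of plug_a in the frame of grey_tray between -0.0725 and 0.0725 m and y of plug_a in the frame of grey_tray between -0.046 and 0.046 m and z of plug_a in the frame of grey_tray between 0 and 0.032 m and linear speed of each of plug_a, plug_b, pen below 0.05 m/s and x of plug_b in the frame of grey_tray between -0.0725 and 0.0725 m and y of plug_b in the frame of grey_tray between -0.046 and 0.046 m and z of plug_b in the frame of grey_tray between 0 and 0.032 m and x of pen in the frame of blue_tray between -0.0725 and 0.0725 m and y of pen in the frame of blue_tray between -0.046 and 0.046 m and z of pen in the frame of blue_tray between 0 and 0.032 m and z of cassette in the frame of dock below 0.018 m and contact force between the fingers and cassette below 0.1 N), for 0.2 s.
2. both catches are squeezed in by the fingers while the cassette is still in the dock (value of joint each of catch_left, catch_right above 0.004 m and z of cassette in the frame of dock below 0.03 m and contact force between the fingers and cassette above 3 N), for 0.05 s.
At the end, for the whole second after the job is handed in: Cassette held still by the fingers, both catches in over 4.2 mm, underside over 93 mm above the dock plate, within 0.3 rad of upright, touching no dock or tray; plugs resting inside the grey tray, pen inside the blue (origin within the walls, under 32 mm up); bottle, timer, dish moved under 30 mm (z of cassette in the frame of dock above 0.105 m and value of joint each of catch_left, catch_right above 0.0042 m and contact force between the fingers and cassette above 3 N and contact force between cassette and dock below 0.05 N and contact force between cassette and grey_tray below 0.05 N and contact force between cassette and blue_tray below 0.05 N and angle between cassette's own z axis and vertical below 0.3 rad and linear speed of cassette below 0.03 m/s and x of plug_a in the frame of grey_tray between -0.0725 and 0.0725 m and y of plug_a in the frame of grey_tray between -0.046 and 0.046 m and z of plug_a in the frame of grey_tray between 0 and 0.032 m and linear speed of each of plug_a, plug_b, pen below 0.05 m/s and x of plug_b in the frame of grey_tray between -0.0725 and 0.0725 m and y of plug_b in the frame of grey_tray between -0.046 and 0.046 m and z of plug_b in the frame of grey_tray between 0 and 0.032 m and x of pen in the frame of blue_tray between -0.0725 and 0.0725 m and y of pen in the frame of blue_tray between -0.046 and 0.046 m and z of pen in the frame of blue_tray between 0 and 0.032 m and distance of each of cap_bottle, bench_timer, dish from where it was at the start of the episode below 0.03 m); the arm keeps its last pose, push and grip.
It fails at once if the bottle is knocked away or over (distance of cap_bottle from where it was at the start of the episode above 0.03 m or angle between cap_bottle's own z axis and vertical above 0.5 rad).
It fails at once if the timer is knocked away or over (distance of bench_timer from where it was at the start of the episode above 0.03 m or angle between bench_timer's own z axis and vertical above 0.5 rad).
It fails at once if the dish is knocked away or over (distance of dish from where it was at the start of the episode above 0.03 m or angle between dish's own z axis and vertical above 0.5 rad).
It also fails if it takes over 72 s, if anything falls off the work surface, if the arm or the gripper's body presses on something with over 40 N, if the wrist force passes 120 N, or if a joint passes its speed limit or range.

ROBOT

A 6-joint arm with a two-finger parallel gripper is mounted at the origin on a cart in front of the work surface, level with it; the furniture and walls round the work are solid. World frame = base frame: x ahead of the robot, y to its left, z up, the work surface at z = 0. Lengths are in m, angles in degrees, forces in N, time in s.
With the tool pointing down it reaches from about 0.4 to 0.825 m from the base axis. Payload 7 kg.
Tool frame: the origin (TCP) lies midway between the tips of the shut fingers; the grasp point (between the pads) lies 19 mm behind it; z points along the fingers, y is the line along which they close (so a half turn about z gives the same grasp; the last joint's range is limited). The gripper opens to 88 mm and grips with 3 to 60 N. Pads are 19 mm wide; open, the fingers measure 130 mm over their backs; the gripper's body (78 mm by 193 mm) begins 47 mm behind the grasp point.
Start: joints at [86.522, 20.546, 0.682, 0, -70.136, -16.507], TCP at [0.231, 0.634, 0.227] pointing down, gripper open.
Joint ranges: [-176.03, 176.03], [-82.01, 121.73], [-58.28, 71.71], [-173.87, 95.51], [-174.79, -0.11], [-173.66, 173.66]. Speed limits (degrees/s): [136.94, 136.94, 172.46, 180, 180, 180].

INTERFACE

Orientations are given as a 3x3 rotation matrix whose columns are the frame's x, y, z axes.
In Python, from rig import robot gives the robot as it stands. Calls block until the motion is done:
- robot.goto(position, orientation): joint-space move of the TCP to a pose.
- robot.servo_line(position, ori=None, speed=0.15): straight line of the TCP; ori=None keeps the orientation; speed is the mean speed in m/s.
- robot.movej(angles): joint-space move.
- robot.move_gripper(opening): opening from 0.0 (shut) to 1.0 (fully open); the grip force is fixed at half the most; returns when the fingers have stopped.
- robot.dwell(seconds).
- robot.ik(position, orientation): joint angles nearest the present ones, or None.
- robot.grab_frame(name): name is "scene" or "side" or "wrist"; returns (picture, depth): 480x640x3 uint8, red, green, blue; 480x640 float32, m along the optical axis (not along the pixel's ray), 0 where there is no reading.
- robot.camera_info(name): a dict with "vfov" (degrees; the focal length in pixels is half the picture's height over the tangent of half this angle, whatever the lens; pixels are square), "cx", "cy" (the principal point, pixels), "k1" (the pictures are not rectified: a ray, as slopes to the right and down, at radius r is drawn at 1 + k1 r^2 times it, then the intrinsics apply), "view" (4x4, takes a point from world to camera coordinates); the wrist camera has in their place "T_tool_cam" (4x4, takes a point from camera to tool coordinates, whose origin is the TCP and whose axes are the flange's). Camera axes: x right, y down, z forward; pixel columns grow to the right and rows downward; lengths in m; the calibration is good to about 2 mm. A picture is of the moment at which its call begins: read the wrist's pose just before it. camera_info takes no time and is no camera call.
A pose or a line that the arm cannot do raises robot.Unreachable and nothing moves.
- robot.job_done(): hands the job in; it is judged then, once.
Readings, each from a call of its own:
- robot.read_t(): time.
- robot.read_qpos(): joint angles.
- robot.read_qvel(): joint speeds.
- robot.read_effort(): joint torques, N m.
- robot.read_position(): TCP position.
- robot.read_tcp_rot(): TCP orientation.
- robot.read_force(): force on the tool from outside, world axes, zero at the start.
- robot.read_ft_torque(): the same for the moment, N m.
- robot.read_grip_width(): opening from 0.0 (shut) to 1.0 (fully open).
- robot.read_finger_force(): force on a finger pad.
Only numpy, scipy, OpenCV 4.12 (cv2) and the standard library are available. Lean on these libraries where they do the work, as an engineer would, in place of code of your own. Each camera call takes 0.05 s, during which the arm holds its last target. There are 200 camera calls.

## Working session

There is one attempt and no reset: what is moved stays moved. The work goes in short steps, each a Python script; the robot and the scene stay as the last script left them, time stands still between calls to the robot, and variables do not carry over. Pictures are saved under pics/ and viewed, at most 10 in all, crops included, and the job is handed in when it is done.

```bash
mkdir -p pics; ls
cat > h.py <<'E'
import numpy as np, cv2
from rig import robot
def grab(n,save=None):
    R=np.array(robot.read_tcp_rot());p=np.array(robot.read_position())
    im,d=robot.grab_frame(n);ci=robot.camera_info(n)
    if 'view' in ci: M=np.linalg.inv(np.array(ci['view']))
    else:
        T=np.eye(4);T[:3,:3]=R;T[:3,3]=p;M=T@np.array(ci['T_tool_cam'])
    if save: cv2.imwrite('pics/'+save,cv2.cvtColor(im,cv2.COLOR_RGB2BGR))
    return im,d,(M,ci)
def slopes(uv,ci):
    f=240/np.tan(np.radians(ci['vfov'])/2)
    d=(np.atleast_2d(uv).astype(float)-[ci['cx'],ci['cy']])/f
    s=d.copy()
    for _ in range(15): s=d/(1+ci['k1']*(s**2).sum(1,keepdims=True))
    return s
def onplane(uv,z,c):
    M,ci=c;s=slopes(uv,ci);r=np.c_[s,np.ones(len(s))]@M[:3,:3].T;o=M[:3,3]
    return o+r*((z-o[2])/r[:,2])[:,None]
def cloud(d,c):
    M,ci=c;v,u=np.mgrid[:480,:640];s=slopes(np.c_[u.ravel(),v.ravel()],ci)
    P=np.c_[s,np.ones(len(s))]*d.reshape(-1,1)
    return (P@M[:3,:3].T+M[:3,3]).reshape(480,640,3)
def down(yaw): # tool x at yaw (deg), z down
    a=np.radians(yaw);c,s=np.cos(a),np.sin(a)
    return np.array([[c,s,0],[s,-c,0],[0,0,-1]])
E
python3 - <<'E'
from h import *
for n in('scene','side','wrist'):
    im,d,c=grab(n,n+'0.png');np.savez(n+'0.npz',im=im,d=d,M=c[0])
    print(n,c[1],c[0][:3,3].round(3))
print(robot.read_tcp_rot(),robot.read_t(),robot.read_grip_width())
a=[cv2.imread('pics/%s0.png'%n) for n in('scene','side')]
E
```

```text
pics
scene {'vfov': 50.656446309420325, 'cx': 319.7693229936497, 'cy': 243.90551601681312, 'k1': 0.02462664882075536, 'view': array([[-0.5332615 , -0.84574445,  0.01866809,  0.28501101],
       [-0.35657481,  0.20470777, -0.91156412,  0.26295865],
       [ 0.76712879, -0.49275861, -0.41073394,  0.60956034],
       [ 0.        ,  0.        ,  0.        ,  1.        ]])} [-0.222  0.488  0.485]
side {'vfov': 45.5016926861733, 'cx': 324.0004940638822, 'cy': 247.683044623795, 'k1': -0.18101299324852965, 'view': array([[ 0.83686476, -0.54731813,  0.01001221, -0.49917928],
       [-0.20804399, -0.33491643, -0.9189933 ,  0.18829658],
       [ 0.50633494,  0.76699013, -0.394146  ,  0.92170859],
       [ 0.        ,  0.        ,  0.        ,  1.        ]])} [-0.01  -0.917  0.541]
wrist {'vfov': 70.94474161744154, 'cx': 313.55462120054636, 'cy': 243.73707019434136, 'k1': -0.05903492902769725, 'T_tool_cam': array([[ 1.74302364e-04, -9.52739654e-01, -3.03787954e-01,
         8.38266538e-02],
       [ 9.99999958e-01,  2.37040376e-04, -1.69642700e-04,
         2.63456611e-04],
       [ 2.33635338e-04, -3.03787912e-01,  9.52739655e-01,
        -1.59375856e-01],
       [ 0.00000000e+00,  0.00000000e+00,  0.00000000e+00,
         1.00000000e+00]])} [0.309 0.605 0.385]
[[ 9.39750462e-01 -3.41861058e-01 -2.94616308e-04]
 [-3.41861161e-01 -9.39749730e-01 -1.17968847e-03]
 [ 1.26423952e-04  1.20933066e-03 -9.99999261e-01]] 0.15 1.0002306046356306
```

View pics/scene0.png

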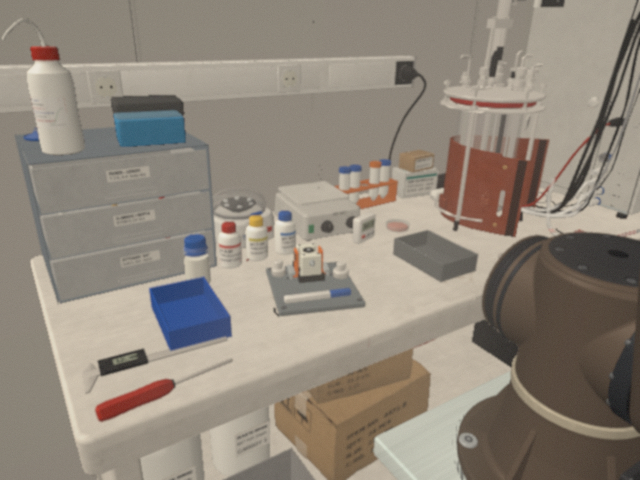

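View pics/side0.png

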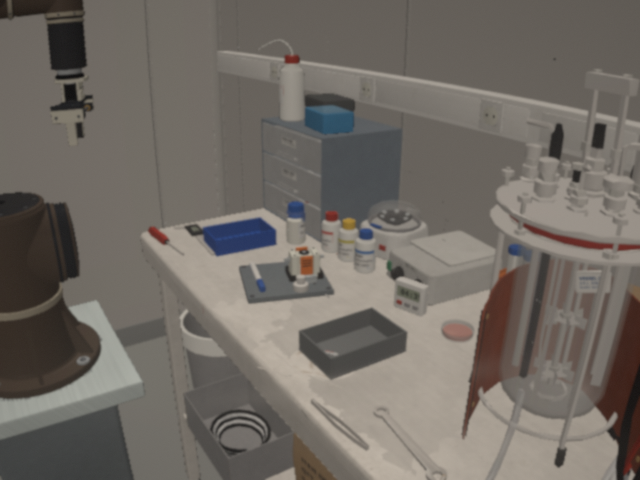

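The scene view shows the dock at (312,285), the cassette at (309,262), plugs at (278,268) and (341,270), and the pen around (318,295). The blue tray is at (190,310) and the grey tray at (435,255). In the side view the cassette is at (303,263), the blue tray at (240,236) and the grey tray at (352,342).

Run:
```python
from h import *
def L(n):
    z=np.load(n+'0.npz');return z['im'],z['d'],(z['M'],robot.camera_info(n))
im,d,c=L('scene');ims,ds,cs=L('side')
for nm,uv,uvs,z in [('cass',(309,250),(303,252),.066),('pa',(278,264),None,.041),('pb',(341,266),(302,281),.041),('pen',(318,294),(257,277),.02),
  ('bottle',(197,262),(296,224),.05),('timer',(364,228),(410,295),.04),('dish',(397,225),(458,329),.015)]:
    print(nm,onplane(uv,z,c).round(3),onplane(uvs,z,cs).round(3) if uvs else '')
print('dock corners',onplane([(269,270),(277,311),(362,303)],.012,c).round(3), onplane([(240,265),(249,298),(329,292)],.012,cs).round(3))
print('grey',onplane([(394,237),(432,233),(475,260),(432,277)],.04,c).round(3),onplane([(301,337),(371,313),(405,338),(333,372)],.04,cs).round(3))
print('blue',onplane([(150,287),(206,279),(228,318),(166,328)],.04,c).round(3),onplane([(204,231),(265,221),(275,236),(213,243)],.04,cs).round(3))
```

```text
cass [[0.546 0.019 0.066]] [[0.552 0.012 0.066]]
pa [[0.567 0.077 0.041]] 
pb [[ 0.498 -0.025  0.041]] [[ 0.506 -0.059  0.041]]
pen [[0.459 0.052 0.02 ]] [[0.458 0.042 0.02 ]]
bottle [[0.636 0.215 0.05 ]] [[0.643 0.196 0.05 ]]
timer [[ 0.633 -0.182  0.04 ]] [[ 0.648 -0.215  0.04 ]]
dish [[ 0.657 -0.303  0.015]] [[ 0.668 -0.326  0.015]]
dock corners [[ 0.603  0.079  0.012]
 [ 0.457  0.138  0.012]
 [ 0.403 -0.007  0.012]] [[ 0.461  0.13   0.012]
 [ 0.41  -0.018  0.012]
 [ 0.556 -0.08   0.012]]
grey [[ 0.558 -0.209  0.04 ]
 [ 0.533 -0.299  0.04 ]
 [ 0.386 -0.276  0.04 ]
 [ 0.376 -0.148  0.04 ]] [[ 0.4   -0.232  0.04 ]
 [ 0.545 -0.23   0.04 ]
 [ 0.542 -0.326  0.04 ]
 [ 0.389 -0.34   0.04 ]]
blue [[0.602 0.314 0.04 ]
 [0.58  0.219 0.04 ]
 [0.438 0.236 0.04 ]
 [0.46  0.328 0.04 ]] [[0.446 0.295 0.04 ]
 [0.602 0.277 0.04 ]
 [0.575 0.177 0.04 ]
 [0.435 0.214 0.04 ]]
```

Run:
```python
from h import *
robot.goto([.549,.015,.28],down(-20))
im,d,c=grab('wrist','w1.png');np.savez('w1.npz',im=im,d=d,M=c[0]);print(robot.read_t())
```

```text
2.675
```

View pics/w1.png

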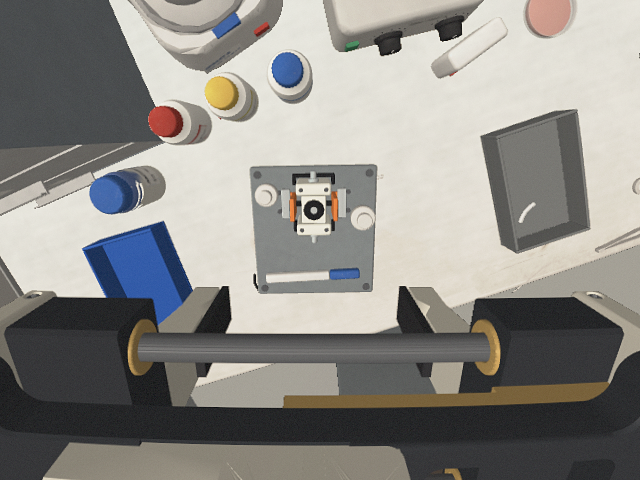

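The wrist view shows dock corners near (251,166), (377,165), (374,291) and (259,293). Plug A's head is at (265,192), plug B's at (362,214), the cassette at (314,208), and the pen runs from (267,277) to (359,272). Both trays are fully or mostly visible.

```bash
cat > meas.py <<'E'
from h import *
z=np.load('w1.npz');im,d=z['im'],z['d'];c=(z['M'],robot.camera_info('wrist'))
hsv=cv2.cvtColor(im,cv2.COLOR_RGB2HSV)
# dock by depth-free polygon: grey region approx
dc=onplane([(251,166),(377,165),(374,291),(259,293)],.012,c)
print('dock c',dc.round(4))
print([np.degrees(np.arctan2(*(a-b)[1::-1])).round(1) for a,b in((dc[0],dc[3]),(dc[1],dc[2]),(dc[0],dc[1]),(dc[3],dc[2]))])
W=((hsv[...,1]<50)&(hsv[...,2]>165)).astype(np.uint8)
W[:165]=0;W[293:]=0;W[:,:252]=0;W[:,376:]=0
n,l,s,ce=cv2.connectedComponentsWithStats(W)
for i in range(1,n):
    if s[i,4]>60: print('white',s[i],ce[i].round(1),onplane(ce[i],.041,c).round(4)[0,:2])
O=cv2.inRange(hsv,(5,150,120),(18,255,255));n,l,s,ce=cv2.connectedComponentsWithStats(O)
for i in range(1,n):
    if s[i,4]>20: print('orange',s[i],ce[i].round(1),onplane(ce[i],.06,c).round(4)[0,:2])
P=cloud(d,c)
for nm,uv in dict(cass=(305,190),pa=(265,190),pb=(362,212),capb=(113,192),b2=(166,121),b3=(222,92),b4=(288,68),timer=(470,47),dish=(548,12),scale=(400,10)).items(): print(nm,P[uv[1],uv[0]].round(3))
print('grey in',onplane([(483,138),(577,111),(589,227),(516,251)],.04,c).round(3)[:,:2])
print('blue',onplane([(84,248),(164,223)],.04,c).round(3)[:,:2])
E
python3 meas.py; python3 -c "
import cv2;i=cv2.imread('pics/w1.png')[155:300,240:390];cv2.imwrite('pics/w1c.png',cv2.resize(i,None,fx=4,fy=4,interpolation=2))"
```

```text
dock c [[ 0.6219  0.072   0.012 ]
 [ 0.5695 -0.076   0.012 ]
 [ 0.4057 -0.0224  0.012 ]
 [ 0.4577  0.1299  0.012 ]]
[np.float64(-19.4), np.float64(-18.1), np.float64(70.5), np.float64(71.2)]
white [ 296  171   35   72 1172] [313.  207.2] [0.552  0.0152]
white [255 184  22  23 380] [265.1 195.2] [0.585  0.0638]
white [337 189   9  28 210] [341.7 201.9] [ 0.5462 -0.0193]
white [281 190   9  28 214] [284.9 202.9] [0.5683 0.0449]
white [345 206  31  87 625] [365.  231.7] [ 0.5014 -0.0344]
white [252 208   7  85 263] [253.6 258.2] [0.5162 0.1078]
white [266 271  63  12 541] [296.8 276.6] [0.4742 0.0654]
orange [290 192   6  30 132] [292.  206.7] [0.5643 0.0361]
orange [331 192   7  29 171] [334.2 205.6] [ 0.5491 -0.0096]
cass [0.578 0.015 0.068]
pa [0.591 0.062 0.04 ]
pb [ 0.522 -0.039  0.026]
capb [0.649 0.199 0.1  ]
b2 [0.692 0.117 0.094]
b3 [0.697 0.054 0.096]
b4 [ 0.695 -0.012  0.095]
timer [ 0.659 -0.195  0.061]
dish [ 0.671 -0.314  0.016]
scale [ 0.712 -0.133  0.069]
grey in [[ 0.562 -0.197]
 [ 0.556 -0.311]
 [ 0.409 -0.309]
 [ 0.41  -0.21 ]]
blue [[0.603 0.31 ]
 [0.596 0.195]]
```

View pics/w1c.png

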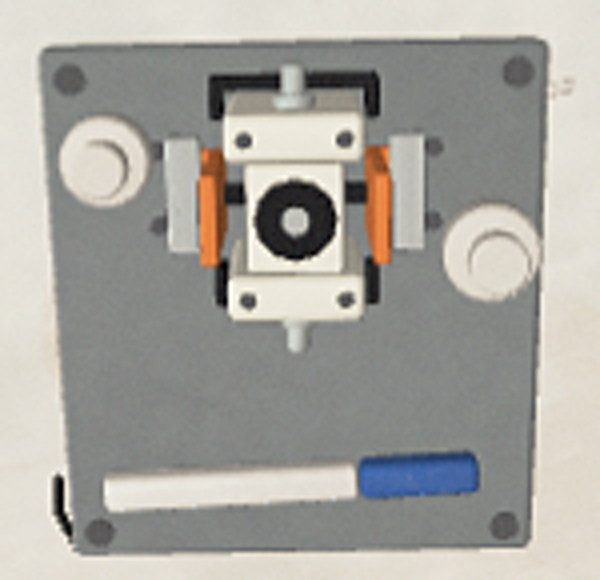

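The crop shows plug A's head at full-image pixel (266.5,197), plug B's at (365,220), and the pen centred at (313,276). The cassette is centred between the keepers. The plugs are too close to the catches to straddle along y, so I'll grasp them along the dock's x.

Run:
```python
from h import *
z=np.load('w1.npz');c=(z['M'],robot.camera_info('wrist'))
a,b=onplane([(266.5,196.5),(365.2,219.5)],.041,c)[:,:2]
f=onplane([(266.2,195),(363,219)],.026,c)[:,:2]
pen=onplane([(266,278),(359.5,273.5)],.022,c)[:,:2]
print(a,b,f,pen,pen.mean(0),np.degrees(np.arctan2(*(pen[0]-pen[1])[::-1])))
print(robot.read_qpos())
for p,y in((a,71),(a,-109),(b,71),(b,-109),(pen.mean(0),71),(pen.mean(0),-109)):
    print(y,np.round(robot.ik([*p,.035],down(y)),1))
print(np.round(robot.ik([.484,-.257,.03],down(0)),1),np.round(robot.ik([.484,-.257,.03],down(180)),1),np.round(robot.ik([.52,.26,.03],down(-8)),1),np.round(robot.ik([.52,.26,.03],down(172)),1))
robot.move_gripper(.5)
robot.goto([*a,.14],down(71))
grab('wrist','wa.png');print(robot.read_t())
```

```text
[0.58300661 0.06274681] [ 0.5160799  -0.03932686] [[ 0.58317194  0.06524824]
 [ 0.51343301 -0.03789139]] [[ 0.47902723  0.10897979]
 [ 0.44236884 -0.0113261 ]] [0.46069803 0.04882684] 73.05350766172613
[ 2.20745909e+01  6.90346683e+00 -1.04336234e+01 -1.56103382e-03
 -7.26746181e+01  4.79824338e+01]
71 [ 25.2  23.2 -23.7   0.  -43.1 135.8]
-109 [ 25.2  23.2 -23.7   0.  -43.1 -44.2]
71 [ 17.4  18.  -32.5   0.  -39.5 143.6]
-109 [ 17.4  18.  -32.5   0.  -39.5 -36.4]
71 [ 30.5  13.7 -39.3   0.  -37.  130.5]
-109 [ 30.5  13.7 -39.3   0.  -37.  -49.5]
[ -7.5  20.8 -28.9   0.  -40.3  97.5] [ -7.5  20.8 -28.9   0.  -40.3 -82.5] [ 45.8  23.3 -24.6   0.  -42.2  36.2] [  45.8   23.3  -24.6   -0.   -42.2 -143.8]
4.9917
```

View pics/wa.png

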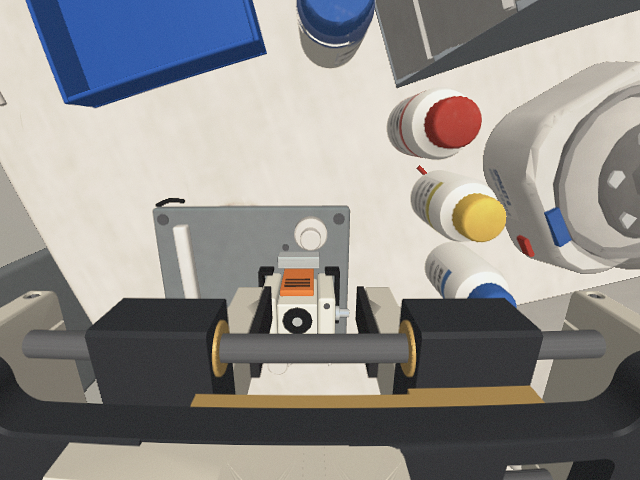

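The plug A head is at about (311,238), between the fingers' columns. The right-hand bottles clear the gripper body.

```bash
cat >> h.py <<'E'
def plug(guess,yaw,zt=.0335):
    """hover, refine on white circular head, grasp, lift"""
    robot.goto([*guess,.14],down(yaw))
    im,d,c=grab('wrist','p%d.png'%int(robot.read_t()*10))
    g=cv2.medianBlur(cv2.cvtColor(im,cv2.COLOR_RGB2GRAY),3)
    ci=cv2.HoughCircles(g,cv2.HOUGH_GRADIENT,1,8,param1=80,param2=10,minRadius=8,maxRadius=13)
    best=None
    if ci is not None:
        q=onplane(ci[0][:,:2],.041,c)[:,:2];e=np.linalg.norm(q-guess,axis=1)
        for k in np.argsort(e)[:3]: print('cand',ci[0][k].round(1),q[k].round(4),e[k].round(4))
        if e.min()<.006: best=q[e.argmin()]
    return best
E
python3 - <<'E'
from h import *
a=[.583,.0627]
print(plug(a,71))
M=grab('wrist');print(onplane((311,237),.041,M[2]))
P=cloud(M[1],M[2]);m=(P[...,2]>.036)&(P[...,2]<.045)&(np.linalg.norm(P[...,:2]-a,axis=2)<.018);print('depth head',m.sum(),P[m].mean(0))
b=[.516,-.039]
E
```

```text
cand [313.5 235.5  12.4] [0.5864 0.0689] 0.007
cand [294.5 319.5  12.4] [0.5459 0.0022] 0.071
cand [303.5 321.5   9.1] [ 0.5526 -0.0022] 0.0717
None
[[0.5840452  0.06838069 0.041     ]]
depth head 368 [0.5829746  0.06726915 0.04179734]
```

```bash
cat >> h.py <<'E'
def head(guess):
    im,d,c=grab('wrist');P=cloud(d,c)
    m=(P[...,2]>.036)&(P[...,2]<.046)&(np.linalg.norm(P[...,:2]-guess,axis=2)<.018)
    print('head',m.sum(),P[m].mean(0).round(4));return P[m].mean(0)[:2]
def tray(rgbmask_z=.04,lo=(0,0),hi=(1,1)):
    im,d,c=grab('wrist');P=cloud(d,c)
    m=(abs(P[...,2]-.04)<.004)&(P[...,:2]>lo).all(2)&(P[...,:2]<hi).all(2)
    (x,y),(w,h),a=cv2.minAreaRect(P[m][:,:2].astype(np.float32)*1000)
    print('tray',m.sum(),x,y,w,h,a);return x/1000,y/1000,w,h,a
E
python3 - <<'E'
from h import *
R=down(71)
p=head([.583,.0665])
robot.servo_line([*p,.05],R);robot.servo_line([*p,.0335],R,speed=.08)
print(robot.read_force())
robot.move_gripper(0);print('w',robot.read_grip_width()*88,robot.read_finger_force())
robot.servo_line([*p,.17],R,speed=.2)
print('w',robot.read_grip_width()*88,robot.read_t())
robot.goto([.47,-.257,.2],down(0))
t=tray(lo=(.36,-.38),hi=(.62,-.15));print(robot.read_t())
grab('wrist','g1.png')
E
```

```text
head 363 [0.5829 0.0672 0.0418]
[ 0.45955047 -0.93666343  0.07830645]
w 14.249782334836855 30.002615523990244
w 14.321230477806324 7.9417
tray 2148 482.8533935546875 -260.2727966308594 100.75553894042969 152.84735107421875 89.32038116455078
9.2917
```

View pics/g1.png

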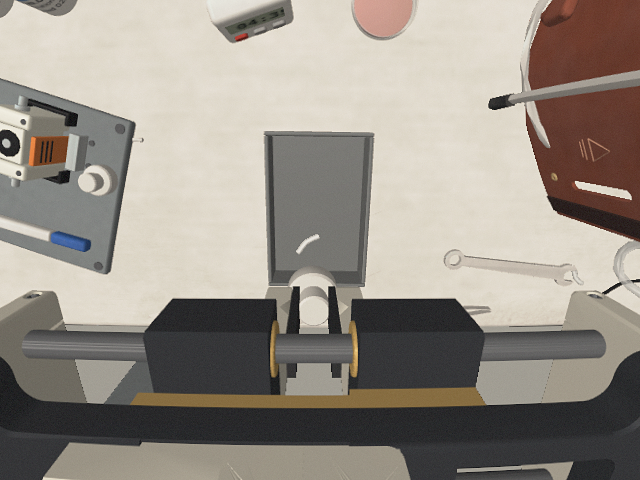

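The plug is held between the fingers at (313,300). The grey tray is at (320,210), square to the world axes and empty, with its centre at (0.483, -0.260).

```bash
cat >> h.py <<'E'
def place(p,z,R,open_=.35):
    robot.goto([*p,.13],R)
    robot.servo_line([*p,z],R,speed=.15);print('F',np.round(robot.read_force(),1))
    robot.move_gripper(open_);robot.servo_line([*p,.14],R,speed=.25)
E
python3 - <<'E'
from h import *
place((.518,-.260),.031,down(0))
robot.move_gripper(.5)
R=down(71);b=[.516,-.039]
robot.goto([*b,.14],R);b=head(b)
robot.servo_line([*b,.05],R);robot.servo_line([*b,.0335],R,speed=.08)
robot.move_gripper(0);print('w',robot.read_grip_width()*88)
robot.servo_line([*b,.17],R,speed=.2);print('w',robot.read_grip_width()*88)
place((.448,-.260),.031,down(0))
im,d,c=grab('wrist','g2.png');print(robot.read_t())
# pen
p=np.array([.4607,.0488]);R=down(73)
robot.goto([*p,.16],R)
im,d,c=grab('wrist','pen1.png');print(robot.read_t())
P=cloud(d,c);m=(P[...,2]>.019)&(P[...,2]<.03)&(np.linalg.norm(P[...,:2]-p,axis=2)<.08)
print(m.sum(),cv2.minAreaRect(P[m][:,:2].astype(np.float32)*1000),P[m].mean(0))
h=np.hstack([cv2.imread('pics/g2.png')[80:400,100:500],cv2.imread('pics/pen1.png')[80:400,100:500]]);cv2.imwrite('pics/gp.png',h)
E
```

```text
F [-0.3 -0.  -0.1]
head 436 [ 0.5145 -0.0369  0.0418]
w 16.29214576905143
w 16.263021405125663
F [ 0.5 -0.3 -0.3]
18.5833
19.8167
2314 ((495.4792175292969, 39.29690933227539), (124.12276458740234, 85.33856201171875), 73.46571350097656) [0.47569673 0.04764854 0.02526254]
```

View pics/gp.png

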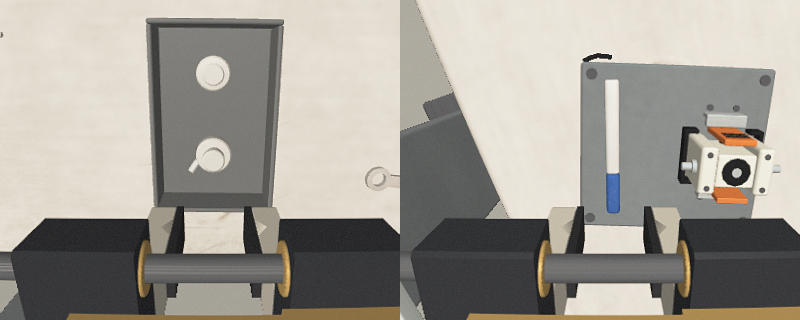

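Both plugs stand upright in the grey tray. In the pen frame the pen runs from (312,160) to (313,292), fully visible and centred near (312,226).

Run:
```python
from h import *
im,d,c=grab('wrist')
P=cloud(d,c);p=np.array([.4607,.0488])
u=np.mgrid[:480,:640][1]
m=(P[...,2]>.018)&(P[...,2]<.031)&(np.linalg.norm(P[...,:2]-p,axis=2)<.09)&(abs(u-313)<12)
(x,y),wh,a=cv2.minAreaRect(P[m][:,:2].astype(np.float32)*1000);print(m.sum(),x,y,wh,a)
e=onplane([(312,160),(313,292)],.024,c)[:,:2];dv=e[0]-e[1];print(e,e.mean(0),np.degrees(np.arctan2(dv[1],dv[0])))
yaw=a if wh[0]>wh[1] else a-90
yaw=yaw%180; print('yaw',yaw)
assert abs(yaw-73)<5 and np.linalg.norm(np.array([x,y])/1000-p)<.012
q=(x/1000,y/1000);R=down(yaw)
robot.servo_line([*q,.03],R);robot.servo_line([*q,.0155],R,speed=.08);print(np.round(robot.read_force(),1))
robot.move_gripper(0);print('w',robot.read_grip_width()*88)
robot.servo_line([*q,.17],R,speed=.2);print('w',robot.read_grip_width()*88)
robot.goto([.50,.26,.24],down(-10));print(robot.read_t())
t=tray(lo=(.38,.1),hi=(.64,.36))
im,d,c=grab('wrist','b1.png')
hsv=cv2.cvtColor(im,cv2.COLOR_RGB2HSV);B=cv2.inRange(hsv,(108,150,40),(128,255,255));P=cloud(d,c)
m=(B>0)&(P[...,2]>.034)&(P[...,2]<.046);k=P[m][:,:2]
k=k[(k>(.38,.12)).all(1)&(k<(.64,.38)).all(1)];print(len(k),cv2.minAreaRect(k.astype(np.float32)*1000))
```

```text
1832 460.68963623046875 49.49459457397461 (124.00244903564453, 12.743118286132812) 73.44842529296875
[[ 0.47908321  0.10858131]
 [ 0.44330644 -0.01022691]] [0.46119483 0.0491772 ] 73.24135448283855
yaw 73.44842529296875
[-0.3 -0.6  0.8]
w 12.677838152561481
w 12.4560102410344
24.1333
tray 1862 545.0591430664062 266.6014099121094 108.7396469116211 199.08071899414062 81.62519073486328
1551 ((524.6439208984375, 269.6306457519531), (98.66258239746094, 151.4056396484375), 85.6178207397461)
```

View pics/b1.png

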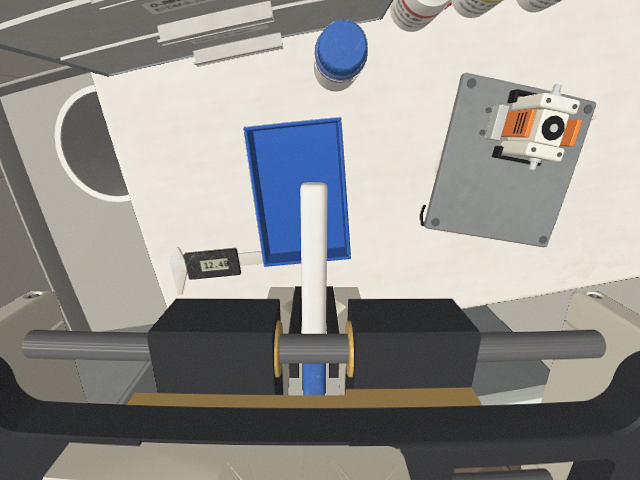

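The pen is held along the tray's long axis. The blue tray is centred at (0.525, 0.270) with yaw about -4.4°, and it's clear of the bottle.

Run:
```python
from h import *
place((.5246,.2696),.0125,down(-4.4),.33)
im,d,c=grab('wrist','b2.png')
robot.move_gripper(1.0)
robot.goto([.555,.0127,.16],down(-19))
im,d,c=grab('wrist','c1.png');print(robot.read_t())
P=cloud(d,c);hsv=cv2.cvtColor(im,cv2.COLOR_RGB2HSV);O=cv2.inRange(hsv,(3,150,90),(20,255,255))>0
a=np.radians(-19);Rd=np.array([[np.cos(a),np.sin(a)],[-np.sin(a),np.cos(a)]])
L=(P[...,:2]-[.555,.0127])@Rd.T
near=(abs(L)<.06).all(2)
for s in(1,-1):
    m=O&near&(L[...,1]*s>.01)&(P[...,2]>.058);q=L[m]
    print(s,m.sum(),np.percentile(q,[2,50,98],axis=0).round(4).tolist(),P[m][:,2].max())
    print(np.degrees(np.arctan(np.polyfit(q[:,0],q[:,1],1)[0])))
m=near&(P[...,2]>.060)&(abs(L[...,0])<.034)&(abs(L[...,1])<.0225);k=L[m]*1000
print(cv2.minAreaRect(k.astype(np.float32)))
h=np.hstack([cv2.imread('pics/b2.png')[80:400,120:520],cv2.imread('pics/c1.png')[80:400,120:520]]);cv2.imwrite('pics/bc.png',h)
```

```text
F [0.6 1.2 0. ]
29.1083
1 229 [[-0.0129, 0.0228], [-0.0002, 0.0247], [0.0115, 0.0274]] 0.06857380917713701
0.23516693785135434
-1 230 [[-0.0135, -0.0259], [0.0003, -0.0232], [0.0116, -0.0212]] 0.25342904892746115
-1.341626932297999
((1.5427169799804688, 0.004924774169921875), (44.999244689941406, 64.34092712402344), 89.98878479003906)
```

View pics/bc.png

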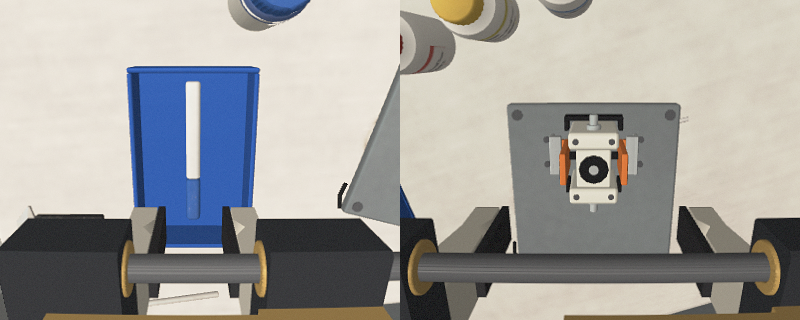

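The pen lies inside the blue tray. The cassette is seated square to the tool, with its catches symmetric about my centre to within 1 mm, so I'll squeeze.

Run:
```python
from h import *
R=down(-19.5);p=np.array([.5546,.0135])
robot.goto([*p,.12],R)
robot.servo_line([*p,.06],R);robot.servo_line([*p,.035],R,speed=.06);print(np.round(robot.read_force(),1))
robot.move_gripper(0);robot.dwell(.4);print('w',robot.read_grip_width()*88,robot.read_finger_force(),np.round(robot.read_force(),1))
if robot.read_grip_width()*88<45:
    robot.servo_line([*p,.06],R,speed=.05);print('w',robot.read_grip_width()*88,np.round(robot.read_force(),1))
```

```text
[ 0.7  0.1 -0.1]
w 40.401118955956754 30.015023946762085 [-2.1  1.1  4.4]
w 40.47564950933024 [ 0.2  0.  -3.2]
```

Squeezed to the stop, and the wrist reads about 2.5–3 N of weight, so the cassette is free. I'll lift it and check.

Run:
```python
from h import *
p=[.5546,.0135]
robot.servo_line([*p,.19],speed=.1);robot.dwell(.5)
print('w',robot.read_grip_width()*88,np.round(robot.read_force(),1),robot.read_position(),robot.read_t())
im,d,c=grab('wrist');im2,_,_=grab('side','s2.png');cv2.imwrite('pics/f.png',np.hstack([cv2.cvtColor(im[80:400,120:520],cv2.COLOR_RGB2BGR),cv2.cvtColor(im2[80:400,120:520],cv2.COLOR_RGB2BGR)]))
```

```text
w 40.41354447737843 [ 0.6 -0.4 -2.8] [0.55459204 0.01349528 0.18995935] 34.3333
```

View pics/f.png

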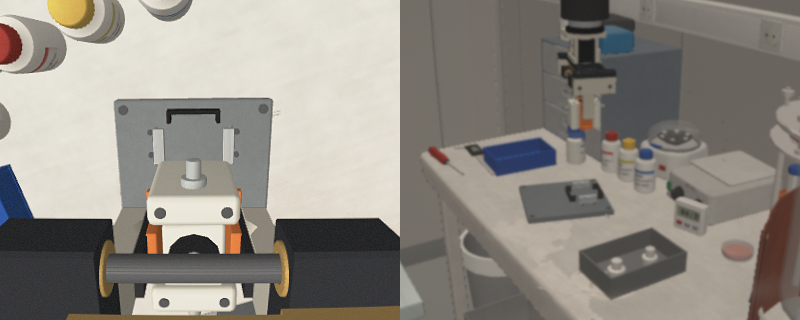

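The cassette hangs upright in the fingers about 15 cm above the empty dock. Both plugs are in the grey tray and the nearby items haven't moved.

```bash
python3 -c "
from rig import robot
print(robot.job_done())"
```

```text
the job is handed in; nothing more can be done
None
```

Job handed in at about 34 s of the 72 s limit, with both plugs in the grey tray, the pen in the blue tray, and the cassette held upright and still by its squeezed catches about 15 cm above the dock; the bottles, timer and dish showed no movement in the last pictures, and no verdict was returned.

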